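# Press a stuck slug out of a sleeve

## Robot

A 6-joint arm with a two-finger parallel gripper is mounted at the origin on the work surface. World frame = base frame: x ahead of the robot, y to its left, z up, the work surface at z = 0. Lengths are in m, angles in degrees, forces in N, time in s.
With the tool pointing down it reaches from about 0.35 to 0.875 m from the base axis. Payload 4.2 kg.
Tool frame: the origin (TCP) lies between the finger pads; the fingertips stand 25 mm ahead of it and the grasp point (between the pads) lies 6 mm ahead of it (r.tips_ahead is the distance from the TCP to the fingertips, in m); z points along the fingers, y is the direction in which the jaws open and shut (so a half turn about z gives the same grasp; the last joint's range is limited). The gripper opens to 87 mm and grips with 3 to 60 N. Pads are 19 mm wide; open, the fingers measure 117 mm over their backs; the gripper's body (75 mm by 190 mm) begins 51 mm behind the grasp point.
Start: joints at [-53.709, 22.042, 0.453, 0, -68.411, -14.817], TCP at [0.229, -0.582, 0.248] pointing down, gripper open.
Joint ranges: [-179.83, 179.83], [-69.29, 118.12], [-61.27, 80.66], [-181.25, 117.63], [-171.15, -9.14], [-177.46, 177.46]. Speed limits (degrees/s): [159.86, 159.86, 180, 180, 180, 180].

## Interface

Orientations are given as a 3x3 rotation matrix whose columns are the frame's x, y, z axes.
In Python, from station import r, vision, finish_job gives the robot as it stands.
- The arm moves only by the shell command python3 -m jog 'ROWS'. ROWS is a JSON object of lists of equal length, an entry for each row: "rot": the turn, a rotation vector about the world's x, y, z in degrees, a list of three; "delta_pos": the shift along the world's x, y, z in mm, a list of three; "grip": the opening in per cent of the stroke, from 0 (shut) to 100 (fully open). A call has 1 to 10 rows; each row shifts and turns the commanded pose from where the row before left it; what a row does not reach is not made up. A row lasts 1/12 s, in which the tool goes at most 41.7 mm and 7.16 degrees, less where a joint would pass 70% of its speed; a pose out of reach is approached as far as the arm can. A call with a gripper value outside its range is refused whole. The fingers move at their own pace and stop on an object; the grip force is fixed at half the most. Time passes only in rows, so rows that do not move let the fingers close. It gives the time, the measured TCP pose, the force and the opening at its end, in the units of the state.
- r.sense(): the state, without advancing time (a new reading comes with each control period).
- vision.capture(name): name is "scene" or "side" or "wrist"; returns a dict with "frame" (480x640x3 uint8, red, green, blue), "K" (3x3 intrinsics, pixels), "xyz" and "orientation" of the camera in the world. Camera axes: x right, y up, looking along -z (the intrinsics and any distortion apply to the point x, -y, -z); pixel columns grow to the right and rows downward; lengths in m; the calibration is good to about 2 mm. The wrist camera is an equidistant fisheye: a pixel r from the principal point sees the ray r / f radians off the axis. A picture is of the moment at which its call begins. There is no depth.
- finish_job(): hands the job in, once; it reports no verdict.
The state is a dict: "time_s": time; "joints": joint angles; "joint_velocities": joint speeds; "effort": joint torques, N m; "tcp_pos": TCP position; "ee_rot": TCP orientation; "wrist_force": force on the tool from outside, world axes, zero at the start; "moment": the same for the moment, N m; "gripper_width": opening from 0.0 (shut) to 1.0 (fully open).
Only numpy, scipy, OpenCV 4.12 (cv2) and the standard library are available. Lean on these libraries where they do the work, as an engineer would, in place of code of your own. Each camera call takes 0.05 s, during which the arm holds its last target. There are 200 camera calls.

## Task

Take the push rod by its grip from its rest, feel its tip in through the guide ring of the fixture and push the stuck slug right through the sleeve behind it, so that it drops out of the far end into the catch tray. Push gently and feel your way: the ring's hole is off-centre, on a side that is not measured, and neither the fixture nor the slug may ever be pressed harder than about 30 N. Then draw the rod out, lay it back home in its rest, and leave everything else on the bench alone.

Things in the scene. Friction and masses are not known exactly. Their poses are not given: they have to be found in the camera images.
- rod: Loose aluminium push rod, 250 g: a round bar 210 mm long, 18 mm in diameter, with a thicker round steel grip (24 mm in diameter, 60 mm long). Origin: centre of the grip, on the axis. x runs along the rod to the working tip, 155 mm from the origin; the stub behind the grip ends 55 mm the other way. Square ends, no chamfer. Starts level in its rest.
- rod_tip (a point): Centre of the flat working end of the push rod; axes as the rod.
- rest: Fixed black rest for the rod: base 180 x 60 x 6 mm, two open V posts 10 mm thick at x = -43 and +100 mm, up to 60 mm high. Origin: on the table below the rod's home place; z up, x along the rod to its tip. A rod lying home has its axis 55 mm above the table, its origin over the rest's within 3 mm. The grip hangs free between the posts.
- fixture: Fixed press-out fixture: dark steel base plate 96 x 110 x 12 mm, on it a dark guide ring, right behind it a level steel sleeve on a grey block, then a catch tray at the sleeve's exit. Origin: on the table under the sleeve's middle; z up; x is the push direction, ring to exit. Ring and sleeve axes are parallel to x, exactly 85 mm up. The ring's hole is off-centre: see mouth.
- mouth (a point): Centre of the guide ring's front face, where the rod enters: 56 mm before the fixture's origin along x, 85 mm up; axes as the fixture. Ring: 12 mm thick, 56 mm outside. Its hole, 12-sided, 22 mm across flats (2 mm of play round the rod), no chamfer, lies 5 mm off-centre, up, down or to any side in the y-z plane: that direction is in no measured pose, feel or see it. It stays put.
- exit (a point): Centre of the sleeve's exit, 96 mm past the mouth. Sleeve: 80 mm long, 44 mm outside, 12-sided bore 34 mm across flats, not offset. A window in its top, 12 mm wide, shows the slug. Two sprung plungers, 53 and 80 mm past the mouth, press on the slug through it; they do not reach the rod, and stand at most 38 mm above the axis.
- slug: Loose aluminium slug, a cylinder 33 mm in diameter, 34 mm long, about 70 g. Origin: its centre; x along its axis. Starts stuck in the sleeve, rear face 29 to 43 mm past the mouth, gripped by the sprung plungers; it takes about 3 to 12 N to slide it past each, little otherwise. It drops into the tray when the rod's tip comes 5 to 10 mm out of the exit.
- tray: Fixed grey catch tray, open-topped, 160 x 120 mm, 40 mm high, walls and floor 4 mm, part of the fixture, its near wall under the sleeve's exit end. Origin: centre of its underside, on the table; axes as the fixture.
- oil_bottle: Bystander, loose: white plastic oil bottle, diameter 48, height 130, standing. Leave alone.
- screwdriver: Bystander, loose: screwdriver with black handle, lying. Leave alone.
- wrench: Bystander, loose: steel open-end wrench, lying. Leave alone.
- bushing_a: Bystander, loose: short steel bushing, outer diameter 36, height 30, standing on the table. Leave alone.
- bushing_b: Bystander, loose: short brass bushing, outer diameter 44, height 20, standing on the table. Leave alone.
- pin_cup: Bystander, loose: dark steel cup, diameter 66, height 80, standing. Leave alone.
- hammer: Bystander, loose: hammer, lying. Leave alone.
Mind the look-alikes: they are no part of the job. What is shaped like the rest but pink is not meant.

How it is judged (in metres and radians):
On the way, in this order (a step that is already met when the one before it is completed fails the run):
1. the rod's tip is through the guide ring (x of rod_tip in the frame of fixture between -0.042 and 0.06 m and y of rod_tip in the frame of fixture between -0.009 and 0.009 m and z of rod_tip in the frame of fixture between 0.076 and 0.094 m), for 0.1 s.
2. the slug has been pushed out into the tray while the rod is still through the sleeve (x of slug in the frame of tray between -0.078 and 0.078 m and y of slug in the frame of tray between -0.058 and 0.058 m and z of slug in the frame of tray below 0.036 m and x of rod_tip in the frame of fixture between 0.02 and 0.09 m), for 0.1 s.
At the end, for the whole second after the job is handed in: The slug lies at rest in the catch tray; the rod lies home and still in both V posts of its rest, tip the same way as before, within 15 mm along its length and with its axis 55 mm (within 4 mm) above the table (x of slug in the frame of tray between -0.078 and 0.078 m and y of slug in the frame of tray between -0.058 and 0.058 m and z of slug in the frame of tray below 0.036 m and linear speed of slug below 0.05 m/s and horizontal distance between rod and rest below 0.015 m and z of rod in the frame of rest between 0.051 and 0.059 m and angle between the x axis of rod and the x axis of rest, either way round below 0.06 rad and x of rod_tip in the frame of rest above 0 m and linear speed of rod below 0.03 m/s); the robot touches nothing.
It fails at once if the rod presses on the fixture with more than 30 N (contact force between rod and fixture above 30 N).
It fails at once if the rod presses on the slug with more than 30 N (contact force between rod and slug above 30 N).
It fails at once if the robot presses on the fixture with more than 30 N (contact force between any of the fingers, the arm and fixture above 30 N).
It fails at once if a bystander is moved by more than 30 mm (distance of any of oil_bottle, screwdriver, wrench, bushing_a, bushing_b, pin_cup, hammer from where it was at the start of the episode above 0.03 m).
It also fails if it takes over 72 s, if anything falls off the work surface, if the arm or the gripper's body presses on something with over 40 N, if the wrist force passes 120 N, or if a joint passes its speed limit or range.

## Working session

There is one attempt and no reset: what is moved stays moved. The work goes in short steps, Python scripts to look and compute and a shell command to move; the robot and the scene stay as the last step left them, time stands still between calls to the robot, and variables do not carry over. Pictures are saved under pics/ and viewed, about 8 in all and at most 12, crops included, and the job is handed in when it is done.

```bash
ls; mkdir -p pics; python3 - <<'E'
from station import r, vision
import cv2,numpy as np,pickle
d={}
for n in("scene","side","wrist"):
    c=vision.capture(n);d[n]=c
    cv2.imwrite(f"pics/{n}0.png",c["frame"][...,::-1]);print(n,c["K"],c["xyz"],c["orientation"])
pickle.dump(d,open("c0.pkl","wb"))
print(r.sense())
E
```

```text
pics
scene [[557.44799677   0.         321.12694327]
 [  0.         557.44799677 240.52534909]
 [  0.           0.           1.        ]] [ 1.26988605 -0.10189009  1.20846846] [[ 0.0852417  -0.82733694  0.55520036]
 [ 0.99634654  0.06785094 -0.05186359]
 [ 0.0052378   0.5575929   0.83009802]]
side [[618.5639549    0.         326.68971126]
 [  0.         618.5639549  248.92145606]
 [  0.           0.           1.        ]] [-0.21234412  0.86208759  0.72477836] [[-0.76832692  0.30893797 -0.56056318]
 [-0.63997302 -0.35656227  0.68065989]
 [ 0.010406    0.88171463  0.47166835]]
wrist [[371.64829954   0.         316.57268287]
 [  0.         371.64829954 246.14139847]
 [  0.           0.           1.        ]] [ 0.15574487 -0.60970428  0.38325381] [[-0.36544846 -0.89176835 -0.26682696]
 [ 0.93083023 -0.34962445 -0.10638526]
 [ 0.00158178 -0.28724893  0.95785466]]
{'time_s': 0.15, 'joints': array([-5.37085978e+01,  2.20799273e+01,  4.00005864e-01, -1.97257640e-02,
       -6.84110468e+01, -1.48151016e+01]), 'joint_velocities': array([ 0.07285941, -0.13057149,  0.14504167,  0.11490909, -0.04414542,
        0.02800481]), 'effort': array([ 6.47258776e-05, -3.91051054e+01,  1.87586832e+01,  4.22234371e+00,
        1.23583549e-02, -1.46376078e-04]), 'tcp_pos': array([ 0.22868005, -0.58123743,  0.24673586]), 'ee_rot': array([[-9.30615515e-01, -3.65997674e-01, -6.81703958e-04],
       [-3.65998296e-01,  9.30614361e-01,  1.46917367e-03],
       [ 9.66893464e-05,  1.61673830e-03, -9.99998688e-01]]), 'wrist_force': array([ 0.19291734, -0.18301976, -0.42197294]), 'moment': array([-0.00078529,  0.00080026, -0.00466445]), 'gripper_width': 0.9964006113733926}
```

View pics/scene0.png

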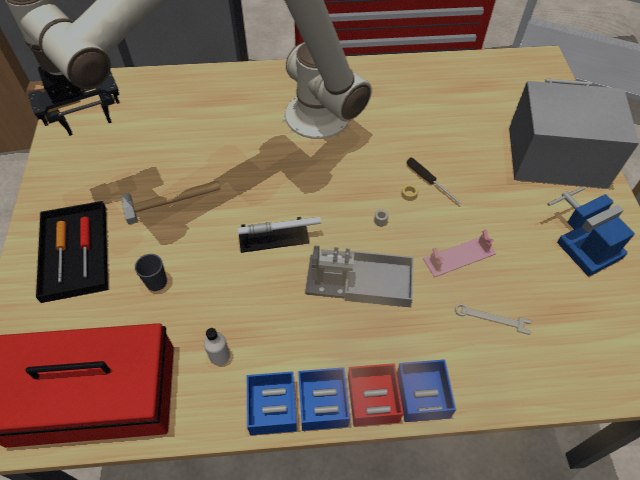

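View pics/side0.png

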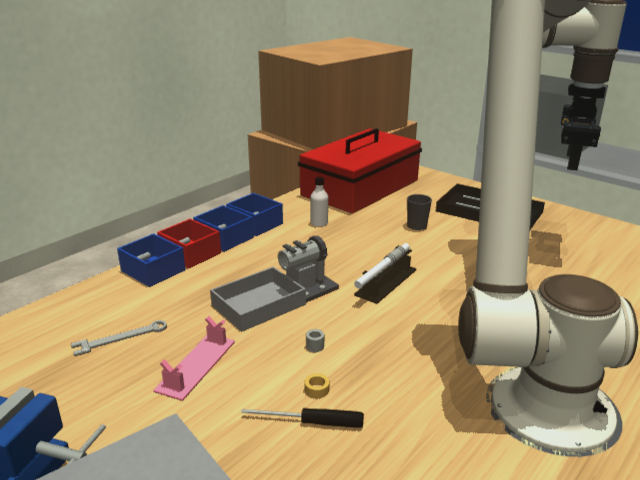

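Scene view: the rod lies in the black rest at about (280,228), with its tip to the right at (320,221). The fixture's ring is at (312,262) and its tray at (380,280). Look-alikes:
- Rod: pins in the bins (273,393 to 425,393), screwdriver (430,180), wrench (495,318).
- Rest: the pink rest (460,252) and the black tray of screwdrivers (72,250).

I choose the aluminium rod on the black rest and check it in one close crop.

```bash
python3 - <<'E'
import cv2,numpy as np,pickle
d=pickle.load(open("c0.pkl","rb"))
a=d["scene"]["frame"][205:315,230:420,::-1]; b=d["side"]["frame"][225:335,205:425,::-1]
a=cv2.resize(a,None,fx=4,fy=4,interpolation=cv2.INTER_CUBIC)[:,:760]
b=cv2.resize(b,None,fx=3.6,fy=3.6,interpolation=cv2.INTER_CUBIC)
a=cv2.resize(a,(570,330));b=cv2.resize(b,(540,270))
o=np.zeros((600,570,3),np.uint8);o[:330]=a;o[330:,:540]=b
cv2.imwrite("pics/crop1.png",o)
E
```

```text
(no output)
```

View pics/crop1.png

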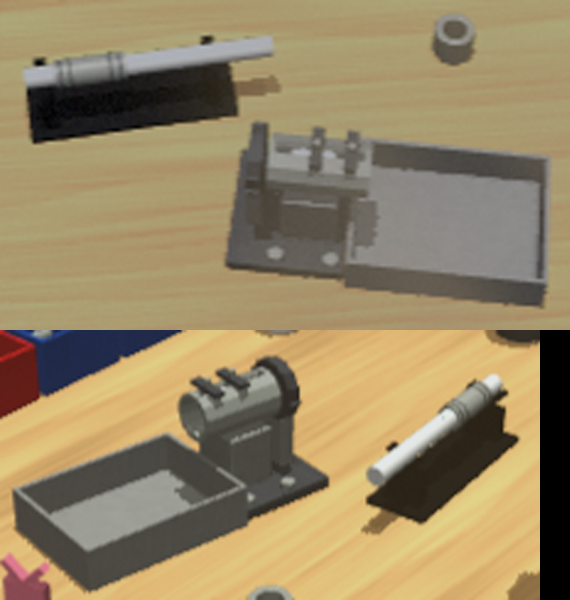

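The crop shows the rod with its grip (scene px about 261,228) near the left post and its tip at about (321,220) in the black V-rest, so the choice holds. The ring stands at the fixture's left end, and its front face is hidden from both fixed cameras. Now the first geometry.

```bash
cat > h.py <<'E'
import numpy as np,cv2,pickle
def ray(c,u,v,fish=False):
    K=c["K"];x=(u-K[0,2])/K[0,0];y=(v-K[1,2])/K[1,1]
    if fish:
        t=np.hypot(x,y);s=np.sin(t)/max(t,1e-9);d=np.array([x*s,-y*s,-np.cos(t)])
    else: d=np.array([x,-y,-1.])
    d=np.array(c["orientation"])@d;return np.array(c["xyz"]),d/np.linalg.norm(d)
def onz(c,u,v,z,fish=False):
    o,d=ray(c,u,v,fish);return o+d*(z-o[2])/d[2]
def tri(rays):
    A=np.zeros((3,3));b=np.zeros(3)
    for o,d in rays:
        P=np.eye(3)-np.outer(d,d);A+=P;b+=P@o
    p=np.linalg.solve(A,b);return p,[np.linalg.norm(np.cross(p-o,d)) for o,d in rays]
def proj(c,p,fish=False):
    q=np.array(c["orientation"]).T@(np.array(p)-c["xyz"]);q=np.array([q[0],-q[1],-q[2]]);K=c["K"]
    if fish:
        s=np.hypot(q[0],q[1]);t=np.arctan2(s,q[2]);q=np.array([q[0]/s*t,q[1]/s*t,1])
    else: q=q/q[2]
    return K[0,0]*q[0]+K[0,2],K[1,1]*q[1]+K[1,2]
E
python3 - <<'E'
from h import *
np.set_printoptions(precision=4,suppress=True)
d=pickle.load(open("c0.pkl","rb"));s=d["scene"];w=d["side"]
S=lambda x,y:(230+x/3,205+y/3)
W=lambda x,y:(205+x/2.4545,225+(y-330)/2.4545)
print("tip",onz(s,*S(272,46),.055),onz(w,*W(376,477),.055),tri([ray(s,*S(272,46)),ray(w,*W(376,477))]))
print("stub",onz(s,*S(25,76),.055)); print("grip",onz(s,*S(92,68),.055),onz(w,*W(466,404),.055))
for n,p in dict(tr=(549,157),br=(545,280),bl=(347,272)).items(): print(n,onz(s,*S(*p),.04))
for n,p in dict(right=(15,490),bot=(90,547),mid=(246,487),top=(170,436)).items(): print("side",n,onz(w,*W(*p),.04))
print("base bl",onz(s,*S(227,266),.012),"base side near",onz(w,*W(328,480),.012))
print("ring top",tri([ray(s,*S(260,124)),ray(w,*W(272,356))]))
E
```

```text
tip [ 0.4364 -0.0257  0.055 ] [ 0.4332 -0.0258  0.055 ] (array([ 0.4346, -0.0263,  0.0537]), [np.float64(0.0009818841052651789), np.float64(0.0009818841052652177)])
stub [ 0.4505 -0.2352  0.055 ]
grip [ 0.4468 -0.1789  0.055 ] [ 0.4482 -0.1824  0.055 ]
tr [0.557  0.1937 0.04  ]
br [0.6698 0.1703 0.04  ]
bl [0.6499 0.0156 0.04  ]
side right [0.6667 0.1711 0.04  ]
side bot [0.556  0.1888 0.04  ]
side mid [0.5218 0.0398 0.04  ]
side top [0.6314 0.0194 0.04  ]
base bl [ 0.6215 -0.0778  0.012 ] base side near [ 0.5041 -0.0506  0.012 ]
ring top (array([ 0.5608, -0.0436,  0.1216]), [np.float64(0.003009331489317853), np.float64(0.0030093314893179196)])
```

```bash
python3 -m jog '{"rot":[[0,0,6.5],[0,0,6.5],[0,0,6.5],[0,0,6.5],[0,0,6.5],[0,0,6.5],[0,0,6.5],[0,0,6.5],[0,0,6.5],[0,0,6.5]],"delta_pos":[[24,34,0],[24,34,0],[24,34,0],[24,34,0],[24,34,0],[24,34,0],[24,34,0],[24,34,0],[24,34,0],[0,0,0]],"grip":[100,100,100,100,100,100,100,100,100,100]}'
python3 -m jog '{"rot":[[0,0,6.5],[0,0,0.5],[0,0,0]],"delta_pos":[[0,0,0],[0,0,0],[0,0,0]],"grip":[100,100,100]}'
python3 - <<'E'
from station import r, vision
import cv2,pickle
c=vision.capture("wrist");pickle.dump(c,open("w1.pkl","wb"));cv2.imwrite("pics/w1.png",c["frame"][...,::-1])
print(c["xyz"],r.sense()["joints"],r.sense()["wrist_force"])
E
```

```text
time_s: 0.98
tcp_pos: [0.4482, -0.271, 0.2475]
ee_rot: [[-0.049, -0.999, 0.001], [-0.999, 0.049, 0.0], [-0.001, -0.001, -1.0]]
wrist_force: [-1.1, -0.9, 0.5]
gripper_width: 1.001
time_s: 1.23
tcp_pos: [0.4447, -0.2754, 0.2473]
ee_rot: [[0.058, -0.998, -0.001], [-0.998, -0.058, 0.0], [-0.0, 0.001, -1.0]]
wrist_force: [0.8, -0.2, -0.0]
gripper_width: 1.0
[ 0.44968421 -0.35350454  0.38396701] [-1.40189462e+01  1.21322033e+01 -1.37418889e+01 -6.58558980e-03
 -6.41563602e+01  1.73237893e+01] [ 0.37671637  0.9105393  -0.18567402]
```

View pics/w1.png

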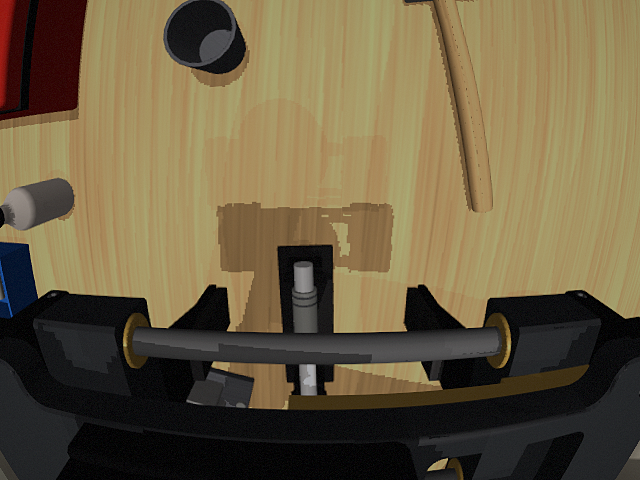

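The wrist image shows the rod from above: its stub end is at (303,270), the grip at (304,300), and the gripper hides the forward view. I'll turn the hand so the camera looks at the ring's front face.

```bash
python3 -m jog '{"rot":[[0,0,-7],[0,0,-7],[0,0,-7],[0,0,-7],[0,0,-7],[0,0,-7],[0,0,-7],[0,0,-7],[0,0,-7],[0,0,-7]],"delta_pos":[[15,4,0],[15,4,0],[15,4,0],[15,4,0],[15,4,0],[15,4,0],[15,4,0],[15,4,0],[15,4,0],[15,4,0]],"grip":[100,100,100,100,100,100,100,100,100,100]}'
python3 -m jog '{"rot":[[0,0,-7],[0,0,-7],[7,0,0],[7,0,0],[7,0,0],[7,0,0],[7,0,0],[0,0,0],[0,0,0]],"delta_pos":[[0,0,0],[0,0,0],[0,0,-18],[0,0,-18],[0,0,-18],[0,0,-18],[0,0,-18],[0,0,0],[0,0,0]],"grip":[100,100,100,100,100,100,100,100,100]}'
python3 - <<'E'
from station import r, vision
import cv2,pickle
c=vision.capture("wrist");pickle.dump(c,open("w2.pkl","wb"));cv2.imwrite("pics/w2.png",c["frame"][...,::-1])
print(c["xyz"],r.sense()["joints"])
E
```

```text
time_s: 2.12
tcp_pos: [0.5951, -0.2363, 0.2473]
ee_rot: [[-0.921, -0.389, -0.0], [-0.389, 0.921, 0.0], [0.0, 0.0, -1.0]]
wrist_force: [-0.1, -0.3, -0.1]
gripper_width: 1.001
time_s: 2.87
tcp_pos: [0.5935, -0.2379, 0.1541]
ee_rot: [[-0.988, -0.156, -0.002], [-0.129, 0.808, 0.575], [-0.088, 0.568, -0.818]]
wrist_force: [-0.6, -1.0, 1.0]
gripper_width: 0.998
[ 0.51623941 -0.32641307  0.25899631] [-22.88834581  36.60569322  16.14980211 -31.92800264 -85.54354067
 -50.71759806]
```

View pics/w2.png

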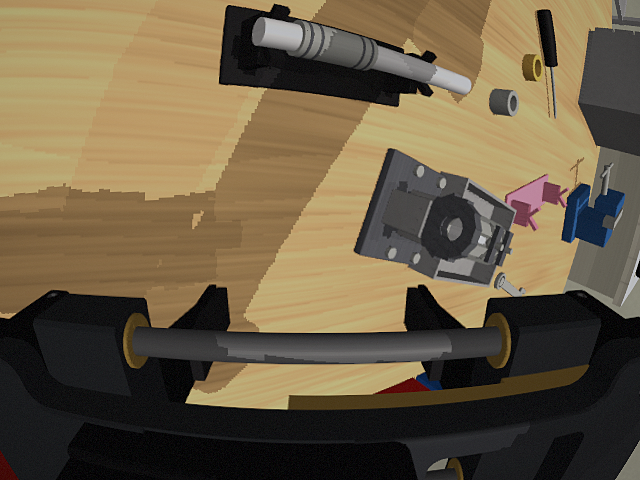

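The view shows the ring at about (450,228) with its hole offset, the base plate at (390,200), and the rod at (360,50). Next, a zoom on the ring.

```bash
python3 - <<'E'
import pickle,cv2
c=pickle.load(open("w2.pkl","rb"));f=c["frame"][145:285,350:530,::-1]
f=cv2.resize(f,None,fx=4,fy=4,interpolation=cv2.INTER_CUBIC);f=cv2.convertScaleAbs(f,alpha=1.5,beta=20)
cv2.imwrite("pics/ring.png",f)
E
```

```text
(no output)
```

View pics/ring.png

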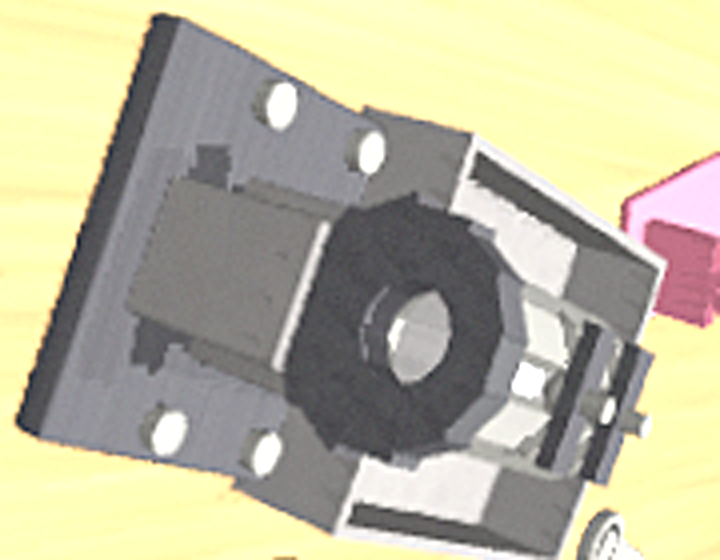

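```bash
cat > ring.py <<'E'
from h import *
from scipy.optimize import least_squares
np.set_printoptions(precision=4,suppress=True)
c=pickle.load(open("w2.pkl","rb"))
g=cv2.cvtColor(c["frame"],cv2.COLOR_RGB2GRAY)
g4=cv2.resize(g[145:285,350:530],None,fx=4,fy=4,interpolation=cv2.INTER_CUBIC)
for y in (240,330,400): print(y,g4[y,260:560:8])
m=(g4<46).astype(np.uint8)
m=cv2.morphologyEx(m,cv2.MORPH_OPEN,np.ones((5,5)))
n,l,st,ce=cv2.connectedComponentsWithStats(m)
k=l[250,350];print(st[k])
m=((l==k)*255).astype(np.uint8)
cs,h=cv2.findContours(m,cv2.RETR_CCOMP,cv2.CHAIN_APPROX_NONE)
for q in cs:
    if len(q)>60: print(len(q),cv2.boundingRect(q),cv2.fitEllipse(q))
cv2.imwrite("pics/mask.png",m)
E
python3 ring.py
```

```text
240 [ 72  73  73  74  73  74  65 123 107  34  40  39  40  43  40  40  41  41
  42  43  38  43  38  37  42  42  41  42  59  96 154 146 146 147 148 145
 146 147]
330 [ 73  73  69 116 120  36  43  41  44  42  43  38  37  64  51  52  70 171
 107 111 113 112 112 109  51  38  37  43  39  42  31  84  82  84 159 150
 149 150]
400 [ 83  87  85  73  35  39  41  42  38  41  42  43  36  38  40  42  43  43
  42  38  40  41  41  38  43  41  37  59  83  78  77 102 109 102 111 120
  65  62]
[  285   194   218   267 34572]
735 (285, 194, 218, 267) ((394.54498291015625, 328.6029052734375), (202.09800720214844, 262.79022216796875), 18.40370750427246)
309 (357, 283, 97, 104) ((405.6948547363281, 333.1170349121094), (96.25650024414062, 96.51506805419922), 98.47740173339844)
```

View pics/mask.png

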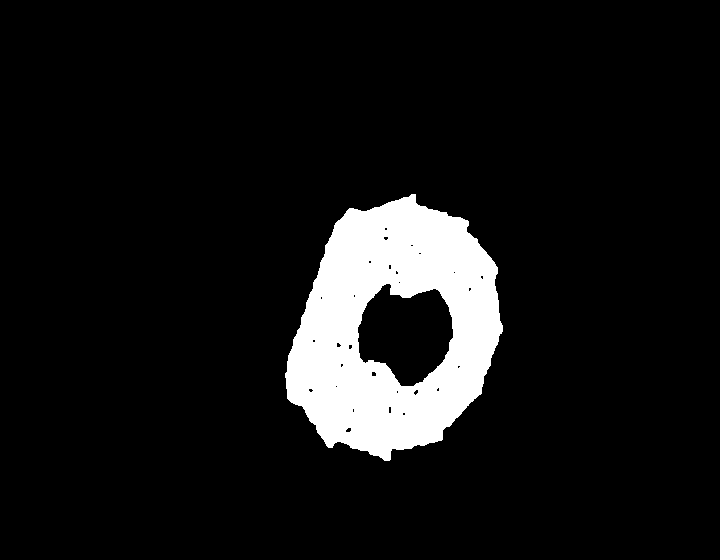

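```bash
cat >> ring.py <<'E'
print('---')
cs=sorted([q for q in cs if len(q)>60],key=len)
hole=cv2.convexHull(cs[0])[:,0].astype(float);out=cv2.convexHull(cs[1])[:,0].astype(float)
out=out[(out[:,0]>330)&~((out[:,0]<350)&(out[:,1]<300))]
P=lambda q:[ray(c,350+(a+.5)/4-.5,145+(b+.5)/4-.5,True) for a,b in q]
Rh,Ro=P(hole),P(out)
C=lambda x,y:ray(c,350+x/4,145+y/4,True)
on=lambda x,y,z:(lambda o,d:o+d*(z-o[2])/d[2])(*C(x,y))
a,b=on(180,18,.012),on(42,437,.012);a0,b0=on(150,16,0),on(18,425,0)
for p,q in((a,b),(a0,b0)):
    e=(p-q)[:2];print("plate front",p,q,np.hypot(*e),"mid",(p+q)[:2]/2,"yaw",90+np.degrees(np.arctan2(-e[1],-e[0])) )
def fit(yaw):
    u=np.array([np.cos(yaw),np.sin(yaw),0]);n=np.array([-u[1],u[0],0])
    def yz(R,p): 
        X=np.array([o+d*((p-o)@u)/(d@u) for o,d in R])-p;return np.c_[X@n,X[:,2]]
    def f(v):
        p=np.array([v[0],v[1],.085]);A=yz(Ro,p);B=yz(Rh,p)
        return np.r_[np.hypot(*A.T)-.028,.5*(np.hypot(*(B-v[2:4]).T)-.0113)]
    s=least_squares(f,[.56,-.05,0,0],loss='soft_l1',f_scale=.0005);return s
for y in (74,76,78,80):
    s=fit(np.radians(y));print(y,s.x,"off",np.hypot(*s.x[2:4]),s.cost*1e6)
E
python3 ring.py | sed -n '/---/,$p'
```

```text
---
plate front [ 0.5134 -0.0606  0.012 ] [ 0.6188 -0.0801  0.012 ] 0.10714241653118126 mid [ 0.5661 -0.0703] yaw 79.48712979940149
plate front [ 0.5143 -0.0585  0.    ] [ 0.62   -0.0773  0.    ] 0.1073782562992722 mid [ 0.5672 -0.0679] yaw 79.88794168344661
74 [ 0.5687 -0.0561  0.0002  0.0044] off 0.0043821189559118635 5.475754413492288
76 [ 0.5685 -0.056  -0.      0.0044] off 0.00435619986991073 4.579195995366949
78 [ 0.5683 -0.0559 -0.0002  0.0043] off 0.0043342435535795995 3.922297400945015
80 [ 0.5682 -0.0558 -0.0004  0.0043] off 0.004306351557158113 3.5170011679415647
```

```bash
python3 - <<'E'
from h import *
np.set_printoptions(precision=4,suppress=True)
c=pickle.load(open("w2.pkl","rb"))
hsv=cv2.cvtColor(c["frame"],cv2.COLOR_RGB2HSV)
# light, unsaturated = rod
m=((hsv[...,1]<45)&(hsv[...,2]>75)).astype(np.uint8);m[110:]=0;m[:,:245]=0;m[:,476:]=0
n,l,st,ce=cv2.connectedComponentsWithStats(m);k=1+st[1:,4].argmax();print(st[k])
ys,xs=np.nonzero(l==k)
for a in (1,0): pass
P=np.array([onz(c,x,y,.055,True)[:2] for x,y in zip(xs,ys)])
mu=P.mean(0);w,v=np.linalg.eigh(np.cov((P-mu).T));u=v[:,1]*np.sign(v[1,1])
t=(P-mu)@u;print("yaw",np.degrees(np.arctan2(u[1],u[0])),"ends",mu+u*t.min(),mu+u*t.max(),t.max()-t.min())
print("hand picks stub",onz(c,262,31,.055,True),"tip",onz(c,466,85,.055,True))
n_=np.array([-u[1],u[0]])
for a in np.arange(t.min(),t.max(),.012):
    s=(t>=a)&(t<a+.012);q=(P[s]-mu)@n_;print(round(a-t.min(),3),q.min().round(4),q.max().round(4))
E
```

```text
[ 368   40  103   55 2102]
yaw 94.89545529231842 ends [ 0.4487 -0.1499] [ 0.4372 -0.0153] 0.135092889270396
hand picks stub [ 0.4557 -0.2346  0.055 ] tip [ 0.4369 -0.0232  0.055 ]
0.0 -0.0092 0.0118
0.012 -0.009 0.0092
0.024 -0.009 0.0089
0.036 -0.0091 0.0092
0.048 -0.009 0.0092
0.06 -0.0091 0.0089
0.072 -0.0091 0.0091
0.084 -0.0092 0.0089
0.096 -0.009 0.009
0.108 -0.0093 0.0089
0.12 -0.009 0.0089
0.132 -0.0028 0.0064
```

```bash
python3 -m jog '{"rot":[[-7,0,0],[-7,0,0],[-7,0,0],[-7,0,0],[-7,0,0],[0,0,7],[0,0,7],[0,0,7],[0,0,7],[0,0,7]],"delta_pos":[[0,0,10],[0,0,10],[0,0,10],[0,0,10],[0,0,10],[-14,6,0],[-14,6,0],[-14,6,0],[-14,6,0],[-14,6,0]],"grip":[100,100,100,100,100,100,100,100,100,100]}'
python3 -m jog '{"rot":[[0,0,7],[0,0,7],[0,0,7],[0,0,7],[0,0,7],[0,0,7],[0,0,7],[0,0,1.5],[0,0,0],[0,0,0]],"delta_pos":[[-14,6,0],[-14,6,0],[-14,6,0],[-14,6,0],[-14,6,0],[0,0,0],[0,0,0],[0,0,0],[0,0,0],[0,0,0]],"grip":[100,100,100,100,100,100,100,100,100,100]}'
python3 - <<'E'
from station import r
import numpy as np
s=r.sense();print(s["tcp_pos"],np.degrees(np.arctan2(s["ee_rot"][1,1],s["ee_rot"][0,1])),s["ee_rot"].round(3),s["joints"],s["wrist_force"])
E
```

```text
time_s: 3.75
tcp_pos: [0.525, -0.2041, 0.2109]
ee_rot: [[-0.708, -0.706, 0.006], [-0.706, 0.708, -0.002], [-0.003, -0.006, -1.0]]
wrist_force: [0.1, 0.0, 0.3]
gripper_width: 0.998
time_s: 4.58
tcp_pos: [0.4554, -0.1749, 0.2097]
ee_rot: [[0.087, -0.996, 0.005], [-0.996, -0.087, -0.001], [0.001, -0.005, -1.0]]
wrist_force: [0.2, -0.5, -0.1]
gripper_width: 1.001
[ 0.45536046 -0.1748746   0.20973867] -174.9882458874136 [[ 0.087 -0.996  0.005]
 [-0.996 -0.087 -0.001]
 [ 0.001 -0.005 -1.   ]] [-1.85616512e+00  1.04613180e+01 -2.17834312e+01  5.63889914e-02
 -5.74736409e+01  6.83752308e+00] [ 0.18517214 -0.46720587 -0.13316252]
```

```bash
python3 - <<'E'
from h import *
from station import vision
np.set_printoptions(precision=4,suppress=True)
c=vision.capture("wrist");pickle.dump(c,open("w3.pkl","wb"));cv2.imwrite("pics/w3.png",c["frame"][...,::-1])
hsv=cv2.cvtColor(c["frame"],cv2.COLOR_RGB2HSV)
a=np.array(proj(c,[.4555,-.235,.055],True));b=np.array(proj(c,[.4513,-.18,.055],True));print(a,b)
m=((hsv[...,1]<45)&(hsv[...,2]>75)).astype(np.uint8)
P=np.array([[*onz(c,x,y,.055,True)[:2],x,y] for y,x in np.argwhere(m)])
P=P[(abs(P[:,0]-.45)<.03)&(P[:,1]<-.12)&(P[:,1]>-.26)]
for y in np.arange(-.25,-.13,.006):
    q=P[(P[:,1]>=y)&(P[:,1]<y+.006)]
    if len(q)>5: print(round(y+.003,3),q[:,0].min(),q[:,0].max(),(q[:,0].min()+q[:,0].max())/2,len(q))
E
```

```text
[324.9046 161.8782] [323.8705 230.3167]
-0.235 0.44735489716238924 0.4648004732407786 0.4560776852015839 137
-0.229 0.4467585793341477 0.46439621066414977 0.45557739499914873 172
-0.223 0.4462311492658227 0.46399143717594704 0.45511129322088484 175
-0.217 0.444834669197649 0.4635182710744489 0.45417647013604895 179
-0.211 0.44271182587294056 0.46506520977535626 0.4538885178241484 198
-0.205 0.44207557787072105 0.46486449876800096 0.453470038319361 174
-0.199 0.44112024912682374 0.46432787835585626 0.45272406374134 175
-0.193 0.4409372603750531 0.4638563551625202 0.45239680776878666 213
-0.187 0.44157346044358253 0.4633826114538014 0.45247803594869196 184
-0.181 0.4398488971633252 0.4620350764587826 0.4509419868110539 182
-0.175 0.4404026330717579 0.4615513846854388 0.4509770088785984 180
-0.169 0.4400108774733 0.46106406680214923 0.4505374721377246 181
-0.163 0.439394529913399 0.4605727193373666 0.44998362462538277 103
-0.157 0.4392163717978446 0.46000570899682725 0.4496110403973359 147
-0.151 0.43858529219448733 0.4594322416244792 0.44900876690948327 120
-0.145 0.44008213943692154 0.45658001283371213 0.44833107613531686 134
-0.139 0.4395288386392521 0.456051872593492 0.44779035561637204 132
-0.133 0.4388710710945458 0.4555166100049355 0.44719384054974065 133
```

```bash
python3 -m jog '{"rot":[[0,0,0],[0,0,0],[0,0,0],[0,0,0],[0,0,0],[0,0,0],[0,0,0],[0,0,0]],"delta_pos":[[-4.4,-6,-25],[0,0,-25],[0,0,-25],[0,0,-25],[0,0,-25],[0,0,-14],[0,0,-9],[0,0,0]],"grip":[100,100,100,100,100,100,100,100]}'
python3 -m jog '{"rot":[[0,0,0],[0,0,0],[0,0,0],[0,0,0],[0,0,0],[0,0,0],[0,0,0],[0,0,0],[0,0,0],[0,0,0]],"delta_pos":[[0,0,0],[0,0,0],[0,0,0],[0,0,0],[0,0,0],[0,0,0],[0,0,0],[0,0,0],[0,0,0],[0,0,0]],"grip":[60,30,0,0,0,0,0,0,0,0]}'
```

```text
time_s: 5.3
tcp_pos: [0.4497, -0.1814, 0.0583]
ee_rot: [[0.086, -0.996, -0.003], [-0.996, -0.086, 0.0], [-0.0, 0.003, -1.0]]
wrist_force: [-0.0, -0.4, -0.2]
gripper_width: 0.997
time_s: 6.13
tcp_pos: [0.4504, -0.1816, 0.0595]
ee_rot: [[0.087, -0.996, -0.0], [-0.996, -0.087, -0.0], [0.0, 0.0, -1.0]]
wrist_force: [-0.8, 0.4, -0.3]
gripper_width: 0.322
```

```bash
python3 -m jog '{"rot":[[0,0,0],[0,0,0],[0,0,0],[0,0,0],[0,0,0],[0,0,0],[0,0,0],[0,0,0],[0,0,0],[0,0,0]],"delta_pos":[[0,0,0],[0,0,0],[0,0,3],[0,0,6],[0,0,10],[0,0,15],[0,0,20],[0,0,20],[0,0,20],[0,0,6]],"grip":[0,0,0,0,0,0,0,0,0,0]}'
python3 -m jog '{"rot":[[0,0,-2],[0,0,-2],[0,0,-2],[0,0,-2],[0,0,-2],[0,0,-2],[0,0,-2],[0,0,-1.5],[0,0,0],[0,0,0]],"delta_pos":[[6,-10,0],[10,-12,0],[12,-15,0],[14,-8,0],[14,-6,0],[14,0,0],[10,0,0],[5,0,0],[0,0,0],[0,0,0]],"grip":[0,0,0,0,0,0,0,0,0,0]}'
python3 - <<'E'
from station import r,vision
import numpy as np,cv2,pickle
s=r.sense();print(s["tcp_pos"],np.degrees(np.arctan2(s["ee_rot"][1,1],s["ee_rot"][0,1]))-90,s["wrist_force"],s["moment"],s["gripper_width"])
d={n:vision.capture(n) for n in("scene","side")};pickle.dump(d,open("c1.pkl","wb"))
a=cv2.resize(d["scene"]["frame"][150:300,220:420,::-1],None,fx=4,fy=4,interpolation=cv2.INTER_CUBIC)[:, :800]
b=cv2.resize(d["side"]["frame"][190:320,220:420,::-1],None,fx=4,fy=4,interpolation=cv2.INTER_CUBIC)
o=np.concatenate([a,b]);o=cv2.resize(o,None,fx=.5,fy=.5) if 0 else o
cv2.imwrite("pics/c1.png",cv2.resize(o,(428,600)) if 0 else np.concatenate([cv2.resize(a,(400,300)),cv2.resize(b,(400,260))]))
E
```

```text
time_s: 6.97
tcp_pos: [0.4517, -0.1819, 0.1627]
ee_rot: [[0.087, -0.996, 0.005], [-0.996, -0.087, -0.001], [0.001, -0.005, -1.0]]
wrist_force: [-0.1, -0.5, -2.8]
gripper_width: 0.264
time_s: 7.8
tcp_pos: [0.5347, -0.2327, 0.1577]
ee_rot: [[-0.183, -0.983, -0.003], [-0.983, 0.183, 0.001], [-0.0, 0.003, -1.0]]
wrist_force: [-0.5, -0.6, -2.6]
gripper_width: 0.264
[ 0.53465293 -0.23272178  0.1577445 ] 79.4480091954978 [-0.49865363 -0.55945996 -2.57666955] [0.01380033 0.12347289 0.04237171] 0.2640209758329627
```

View pics/c1.png

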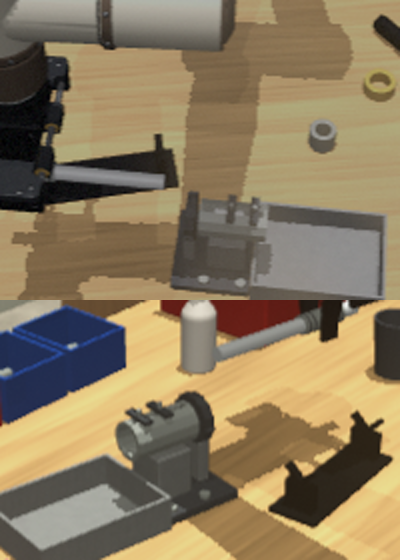

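```bash
python3 - <<'E'
from h import *
np.set_printoptions(precision=4,suppress=True)
d=pickle.load(open("c1.pkl","rb"));s,w=d["scene"],d["side"]
# subpixel rod profile: scene columns
for n,c,xs,ys in(("scene",s,range(250,312,6),(225,255)),("side",w,range(322,362,4),(195,225))):
    g=cv2.cvtColor(c["frame"],cv2.COLOR_RGB2GRAY);hs=cv2.cvtColor(c["frame"],cv2.COLOR_RGB2HSV)
    m=(hs[...,1]<50)&(hs[...,2]>110)
    for x in xs:
        q=np.nonzero(m[ys[0]:ys[1],x])[0]+ys[0]
        print(n,x,q.min() if len(q) else None,q.max() if len(q) else None)
e=np.array([.563,-.079,.153]);print(proj(s,e),proj(w,e))
u=np.array([.183,.983,0]);print(proj(s,e-u*.08),proj(w,e-u*.08))
E
```

```text
scene 250 233 238
scene 256 233 239
scene 262 234 239
scene 268 235 240
scene 274 235 241
scene 280 236 241
scene 286 236 242
scene 292 237 242
scene 298 237 243
scene 304 None None
scene 310 None None
side 322 195 224
side 326 195 223
side 330 213 219
side 334 212 217
side 338 210 216
side 342 208 215
side 346 207 213
side 350 206 212
side 354 204 210
side 358 202 210
(np.float64(302.2592818800394), np.float64(241.46292168250017)) (np.float64(326.96704416348837), np.float64(216.29137122259007))
(np.float64(267.4851174191243), np.float64(238.4945043699349)) (np.float64(354.3559002956729), np.float64(206.8912245686601))
```

```bash
python3 -m jog '{"rot":[[0,0,0],[0,0,0],[0,0,0],[0,0,0],[0,0,0],[0,0,0],[0,0,0],[0,0,0],[0,0,0],[0,0,0]],"delta_pos":[[0.8,0,-12],[0,0,-15],[0,0,-15],[0,0,-12],[0,0,-9],[0,0,0],[0.9,4.9,0],[0.9,4.9,0],[0.9,4.9,0],[0,0,0]],"grip":[0,0,0,0,0,0,0,0,0,0]}'
python3 -m jog '{"rot":[[0,0,0],[0,0,0],[0,0,0]],"delta_pos":[[0,0,0],[0,0,0],[0,0,0]],"grip":[0,0,0]}'
```

```text
time_s: 8.73
tcp_pos: [0.5396, -0.2169, 0.0975]
ee_rot: [[-0.181, -0.983, 0.002], [-0.983, 0.181, -0.0], [-0.0, -0.002, -1.0]]
wrist_force: [-1.0, 1.0, -2.6]
gripper_width: 0.265
time_s: 8.98
tcp_pos: [0.539, -0.2179, 0.0968]
ee_rot: [[-0.183, -0.983, 0.0], [-0.983, 0.183, -0.0], [-0.0, -0.0, -1.0]]
wrist_force: [-0.1, -0.2, -2.2]
gripper_width: 0.264
```

```bash
python3 -m jog '{"rot":[[0,0,0],[0,0,0],[0,0,0],[0,0,0],[0,0,0]],"delta_pos":[[-0.4,0,-2.2],[0,0,0],[0.5,3,0],[0.4,2,0],[0,0,0]],"grip":[0,0,0,0,0]}'
for i in 1 2; do python3 -m jog '{"rot":[[0,0,0],[0,0,0]],"delta_pos":[[0,0,0],[0,0,0]],"grip":[0,0]}'; done
python3 - <<'E'
from station import r,vision
import numpy as np,cv2,pickle
d={n:vision.capture(n) for n in("scene","side","wrist")};pickle.dump(d,open("c2.pkl","wb"))
a=cv2.resize(d["scene"]["frame"][225:285,270:370,::-1],None,fx=4,fy=4,interpolation=cv2.INTER_CUBIC)
b=cv2.resize(d["side"]["frame"][215:290,270:370,::-1],None,fx=4,fy=4,interpolation=cv2.INTER_CUBIC)
e=cv2.resize(d["wrist"]["frame"][300:440,120:520,::-1],None,fx=1,fy=1)
o=np.concatenate([a,b,e]);o=np.concatenate([np.concatenate([a,b])[:540],np.concatenate([e,np.zeros((400,400,3),np.uint8)])],1)
cv2.imwrite("pics/c2.png",o);print(o.shape,r.sense()["tcp_pos"],r.sense()["wrist_force"])
E
```

```text
time_s: 9.4
tcp_pos: [0.5395, -0.2126, 0.0943]
ee_rot: [[-0.182, -0.983, -0.0], [-0.983, 0.182, 0.0], [-0.0, 0.0, -1.0]]
wrist_force: [0.1, -0.2, -2.2]
gripper_width: 0.265
time_s: 9.57
tcp_pos: [0.5395, -0.2128, 0.0944]
ee_rot: [[-0.183, -0.983, 0.0], [-0.983, 0.183, -0.0], [0.0, -0.0, -1.0]]
wrist_force: [-0.4, -0.0, -3.0]
gripper_width: 0.27
time_s: 9.73
tcp_pos: [0.5394, -0.2129, 0.0944]
ee_rot: [[-0.183, -0.983, -0.0], [-0.983, 0.183, -0.0], [0.0, 0.0, -1.0]]
wrist_force: [-0.3, -0.3, -1.6]
gripper_width: 0.262
(540, 800, 3) [ 0.53938681 -0.21292809  0.09435128] [ 0.78994265  0.10184973 -1.9360129 ]
```

View pics/c2.png

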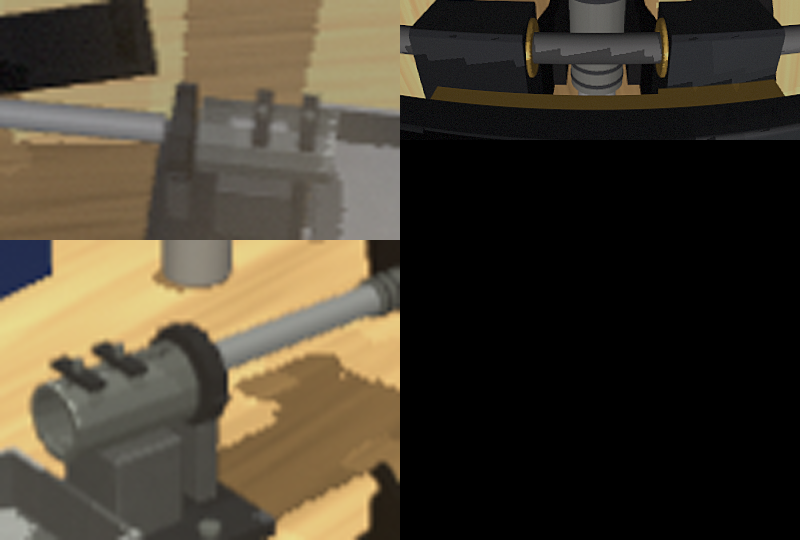

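The tip stands just before the ring, a little above its centre as intended (scene crop 165,125; side crop 222,350). Now I feel forward in small steps.

```bash
for i in 1; do
python3 -m jog '{"rot":[[0,0,0],[0,0,0]],"delta_pos":[[0.18,0.98,0],[0.18,0.98,0]],"grip":[0,0]}'
python3 -m jog '{"rot":[[0,0,0],[0,0,0]],"delta_pos":[[0.18,0.98,0],[0.18,0.98,0]],"grip":[0,0]}'
python3 -m jog '{"rot":[[0,0,0],[0,0,0]],"delta_pos":[[0.18,0.98,0],[0,0,0]],"grip":[0,0]}'
done | grep -E "tcp|force"
```

```text
tcp_pos: [0.5397, -0.2109, 0.0943]
wrist_force: [0.1, 0.1, -2.5]
tcp_pos: [0.5402, -0.2089, 0.0944]
wrist_force: [-0.0, -0.3, -4.1]
tcp_pos: [0.5404, -0.2078, 0.0944]
wrist_force: [0.2, 0.1, -1.7]
```

```bash
(
python3 -m jog '{"rot":[[0,0,0],[0,0,0]],"delta_pos":[[0.18,0.98,0],[0,0,0]],"grip":[0,0]}'
python3 -m jog '{"rot":[[0,0,0],[0,0,0]],"delta_pos":[[0.18,0.98,0],[0,0,0]],"grip":[0,0]}'
python3 -m jog '{"rot":[[0,0,0],[0,0,0]],"delta_pos":[[0.18,0.98,0],[0,0,0]],"grip":[0,0]}'
) | grep -E "tcp|force|grip"
```

```text
tcp_pos: [0.5405, -0.2069, 0.0943]
wrist_force: [-0.6, 1.3, -3.3]
gripper_width: 0.264
tcp_pos: [0.5407, -0.2059, 0.0944]
wrist_force: [-0.1, -0.1, -2.4]
gripper_width: 0.265
tcp_pos: [0.5409, -0.205, 0.0944]
wrist_force: [0.4, -0.4, -2.2]
gripper_width: 0.265
```

```bash
(
python3 -m jog '{"rot":[[0,0,0],[0,0,0]],"delta_pos":[[0.37,1.97,0],[0,0,0]],"grip":[0,0]}'
python3 -m jog '{"rot":[[0,0,0],[0,0,0]],"delta_pos":[[0.37,1.97,0],[0,0,0]],"grip":[0,0]}'
python3 -m jog '{"rot":[[0,0,0],[0,0,0]],"delta_pos":[[0.37,1.97,0],[0,0,0]],"grip":[0,0]}'
python3 -m jog '{"rot":[[0,0,0],[0,0,0]],"delta_pos":[[0.37,1.97,0],[0,0,0]],"grip":[0,0]}'
) | grep -E "tcp|force"
```

```text
tcp_pos: [0.5413, -0.2028, 0.0943]
wrist_force: [0.1, -0.5, -2.7]
tcp_pos: [0.5417, -0.2008, 0.0944]
wrist_force: [-0.5, 0.1, -3.1]
tcp_pos: [0.542, -0.1989, 0.0944]
wrist_force: [0.3, 0.3, -1.8]
tcp_pos: [0.5424, -0.1969, 0.0943]
wrist_force: [0.2, 0.0, -2.2]
```

```bash
(
python3 -m jog '{"rot":[[0,0,0],[0,0,0],[0,0,0]],"delta_pos":[[0.37,1.97,0],[0.37,1.97,0],[0,0,0]],"grip":[0,0,0]}'
python3 -m jog '{"rot":[[0,0,0],[0,0,0],[0,0,0]],"delta_pos":[[0.37,1.97,0],[0.37,1.97,0],[0,0,0]],"grip":[0,0,0]}'
python3 -m jog '{"rot":[[0,0,0],[0,0,0],[0,0,0]],"delta_pos":[[0.37,1.97,0],[0.37,1.97,0],[0,0,0]],"grip":[0,0,0]}'
python3 -m jog '{"rot":[[0,0,0],[0,0,0],[0,0,0]],"delta_pos":[[0.27,1.47,0],[0.27,1.47,0],[0,0,0]],"grip":[0,0,0]}'
) | grep -E "tcp|force"
```

```text
tcp_pos: [0.5432, -0.1929, 0.0944]
wrist_force: [0.6, -0.1, -2.8]
tcp_pos: [0.5439, -0.189, 0.0944]
wrist_force: [-0.8, 0.1, -2.9]
tcp_pos: [0.5446, -0.185, 0.0944]
wrist_force: [-0.9, 0.3, -2.9]
tcp_pos: [0.5452, -0.1822, 0.0944]
wrist_force: [-0.0, -0.5, -1.7]
```

```bash
(
python3 -m jog '{"rot":[[0,0,0],[0,0,0],[0,0,0]],"delta_pos":[[0.27,1.47,0],[0.27,1.47,0],[0,0,0]],"grip":[0,0,0]}'
python3 -m jog '{"rot":[[0,0,0],[0,0,0],[0,0,0]],"delta_pos":[[0.27,1.47,0],[0.27,1.47,0],[0,0,0]],"grip":[0,0,0]}'
python3 -m jog '{"rot":[[0,0,0],[0,0,0],[0,0,0]],"delta_pos":[[0.27,1.47,0],[0.27,1.47,0],[0,0,0]],"grip":[0,0,0]}'
) | grep -E "tcp|force|wid"
```

```text
tcp_pos: [0.5457, -0.1793, 0.0944]
wrist_force: [1.1, -0.1, -2.5]
gripper_width: 0.267
tcp_pos: [0.5463, -0.1763, 0.0944]
wrist_force: [0.3, -0.5, -1.8]
gripper_width: 0.264
tcp_pos: [0.5466, -0.1739, 0.0944]
wrist_force: [-0.0, -3.5, -2.7]
gripper_width: 0.268
```

```bash
(
python3 -m jog '{"rot":[[0,0,0],[0,0,0],[0,0,0]],"delta_pos":[[0.18,0.98,0],[0.18,0.98,0],[0,0,0]],"grip":[0,0,0]}'
python3 -m jog '{"rot":[[0,0,0],[0,0,0],[0,0,0]],"delta_pos":[[0.18,0.98,0],[0.18,0.98,0],[0,0,0]],"grip":[0,0,0]}'
python3 -m jog '{"rot":[[0,0,0],[0,0,0],[0,0,0]],"delta_pos":[[0.18,0.98,0],[0.18,0.98,0],[0,0,0]],"grip":[0,0,0]}'
) | grep -E "tcp|force|wid"
```

```text
tcp_pos: [0.5469, -0.172, 0.0944]
wrist_force: [-0.9, -3.6, -2.4]
gripper_width: 0.256
tcp_pos: [0.5473, -0.1699, 0.0943]
wrist_force: [-0.3, -2.7, -1.7]
gripper_width: 0.263
tcp_pos: [0.5477, -0.1679, 0.0943]
wrist_force: [-0.2, -4.7, -2.7]
gripper_width: 0.267
```

```bash
(
python3 -m jog '{"rot":[[0,0,0],[0,0,0],[0,0,0],[0,0,0]],"delta_pos":[[0.27,1.47,0],[0.27,1.47,0],[0.27,1.47,0],[0,0,0]],"grip":[0,0,0,0]}'
python3 -m jog '{"rot":[[0,0,0],[0,0,0],[0,0,0],[0,0,0]],"delta_pos":[[0.27,1.47,0],[0.27,1.47,0],[0.27,1.47,0],[0,0,0]],"grip":[0,0,0,0]}'
python3 -m jog '{"rot":[[0,0,0],[0,0,0],[0,0,0],[0,0,0]],"delta_pos":[[0.27,1.47,0],[0.27,1.47,0],[0.27,1.47,0],[0,0,0]],"grip":[0,0,0,0]}'
python3 -m jog '{"rot":[[0,0,0],[0,0,0],[0,0,0],[0,0,0]],"delta_pos":[[0.27,1.47,0],[0.27,1.47,0],[0.27,1.47,0],[0,0,0]],"grip":[0,0,0,0]}'
) | grep -E "tcp|force"
```

```text
tcp_pos: [0.5485, -0.1633, 0.0943]
wrist_force: [-0.7, -3.6, -3.5]
tcp_pos: [0.5491, -0.1595, 0.0944]
wrist_force: [-0.8, -5.2, -3.2]
tcp_pos: [0.5501, -0.1547, 0.0943]
wrist_force: [-0.6, -3.2, -2.2]
tcp_pos: [0.5512, -0.1498, 0.0944]
wrist_force: [-0.5, -3.5, -2.2]
```

```bash
(
python3 -m jog '{"rot":[[0,0,0],[0,0,0],[0,0,0],[0,0,0]],"delta_pos":[[0.27,1.47,0],[0.27,1.47,0],[0.27,1.47,0],[0,0,0]],"grip":[0,0,0,0]}'
python3 -m jog '{"rot":[[0,0,0],[0,0,0],[0,0,0],[0,0,0],[0,0,0]],"delta_pos":[[0.27,1.47,0],[0.27,1.47,0],[0.27,1.47,0],[0.27,1.47,0],[0,0,0]],"grip":[0,0,0,0,0]}'
python3 -m jog '{"rot":[[0,0,0],[0,0,0],[0,0,0],[0,0,0],[0,0,0]],"delta_pos":[[0.27,1.47,0],[0.27,1.47,0],[0.27,1.47,0],[0.27,1.47,0],[0,0,0]],"grip":[0,0,0,0,0]}'
python3 -m jog '{"rot":[[0,0,0],[0,0,0],[0,0,0],[0,0,0],[0,0,0]],"delta_pos":[[0.27,1.47,0],[0.27,1.47,0],[0.27,1.47,0],[0.27,1.47,0],[0,0,0]],"grip":[0,0,0,0,0]}'
) | grep -E "tcp|force"
```

```text
tcp_pos: [0.5519, -0.1454, 0.0944]
wrist_force: [-0.4, -2.6, -2.3]
tcp_pos: [0.5531, -0.1395, 0.0944]
wrist_force: [-0.2, -3.2, -2.9]
tcp_pos: [0.5541, -0.1337, 0.0943]
wrist_force: [1.2, -2.7, -3.2]
tcp_pos: [0.5554, -0.1271, 0.0944]
wrist_force: [0.2, -0.3, -2.0]
```

```bash
(
python3 -m jog '{"rot":[[0,0,0],[0,0,0],[0,0,0],[0,0,0],[0,0,0]],"delta_pos":[[0.27,1.47,0],[0.27,1.47,0],[0.27,1.47,0],[0.27,1.47,0],[0,0,0]],"grip":[0,0,0,0,0]}'
python3 -m jog '{"rot":[[0,0,0],[0,0,0],[0,0,0],[0,0,0],[0,0,0]],"delta_pos":[[0.27,1.47,0],[0.27,1.47,0],[0.27,1.47,0],[0.27,1.47,0],[0,0,0]],"grip":[0,0,0,0,0]}'
python3 -m jog '{"rot":[[0,0,0],[0,0,0],[0,0,0],[0,0,0],[0,0,0]],"delta_pos":[[0.27,1.47,0],[0.27,1.47,0],[0.27,1.47,0],[0.27,1.47,0],[0,0,0]],"grip":[0,0,0,0,0]}'
python3 -m jog '{"rot":[[0,0,0],[0,0,0],[0,0,0],[0,0,0],[0,0,0]],"delta_pos":[[0.27,1.47,0],[0.27,1.47,0],[0,0,0],[0,0,0],[0,0,0]],"grip":[0,0,0,0,0]}'
) | grep -E "tcp|force"
python3 - <<'E'
from station import r,vision
import numpy as np,cv2,pickle
d={n:vision.capture(n) for n in("scene","side")};pickle.dump(d,open("c3.pkl","wb"))
a=cv2.resize(d["scene"]["frame"][225:310,290:420,::-1],None,fx=3,fy=3,interpolation=cv2.INTER_CUBIC)
b=cv2.resize(d["side"]["frame"][225:330,210:340,::-1],None,fx=3,fy=3,interpolation=cv2.INTER_CUBIC)
cv2.imwrite("pics/c3.png",np.concatenate([a,b]))
E
```

```text
tcp_pos: [0.5563, -0.1217, 0.0944]
wrist_force: [-0.4, 0.0, -3.2]
tcp_pos: [0.5573, -0.1159, 0.0943]
wrist_force: [0.1, 0.5, -2.3]
tcp_pos: [0.5584, -0.1101, 0.0943]
wrist_force: [-0.2, 1.2, -2.9]
tcp_pos: [0.5588, -0.1074, 0.0944]
wrist_force: [0.1, 0.1, -2.2]
```

View pics/c3.png

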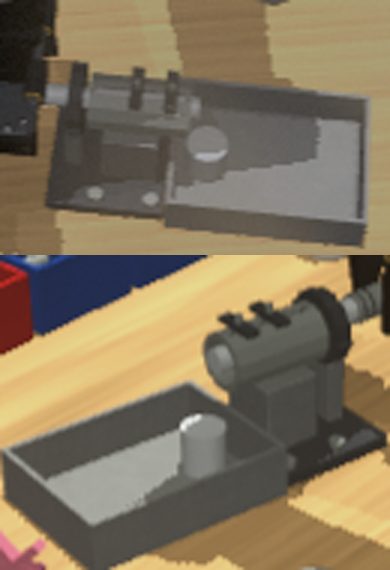

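The slug stands in the tray (scene crop 208,145; side crop 203,445), and the rod is still through the sleeve. I'm withdrawing it along the axis.

```bash
(
python3 -m jog '{"rot":[[0,0,0],[0,0,0],[0,0,0],[0,0,0],[0,0,0]],"delta_pos":[[-0.37,-1.97,0],[-0.74,-3.93,0],[-0.92,-4.92,0],[-0.92,-4.92,0],[-0.92,-4.92,0]],"grip":[0,0,0,0,0]}'
python3 -m jog '{"rot":[[0,0,0],[0,0,0],[0,0,0],[0,0,0],[0,0,0],[0,0,0],[0,0,0]],"delta_pos":[[-0.92,-4.92,0],[-0.92,-4.92,0],[-0.92,-4.92,0],[-0.92,-4.92,0],[-0.92,-4.92,0],[-0.92,-4.92,0],[-0.92,-4.92,0]],"grip":[0,0,0,0,0,0,0]}'
python3 -m jog '{"rot":[[0,0,0],[0,0,0],[0,0,0],[0,0,0],[0,0,0],[0,0,0],[0,0,0]],"delta_pos":[[-0.92,-4.92,0],[-0.92,-4.92,0],[-0.92,-4.92,0],[-0.92,-4.92,0],[-0.92,-4.92,0],[-0.92,-4.92,0],[-0.92,-4.92,0]],"grip":[0,0,0,0,0,0,0]}'
python3 -m jog '{"rot":[[0,0,0],[0,0,0],[0,0,0],[0,0,0],[0,0,0],[0,0,0],[0,0,0]],"delta_pos":[[-0.92,-4.92,0],[-0.92,-4.92,0],[-0.92,-4.92,0],[-0.92,-4.92,0],[-0.92,-4.92,0],[-0.92,-4.92,0],[-0.92,-4.92,0]],"grip":[0,0,0,0,0,0,0]}'
python3 -m jog '{"rot":[[0,0,0],[0,0,0],[0,0,0],[0,0,0]],"delta_pos":[[-0.92,-4.92,0],[-0.37,-1.97,0],[0,0,0],[0,0,0]],"grip":[0,0,0,0]}'
) | grep -E "tcp|force|wid"
```

```text
tcp_pos: [0.5548, -0.1288, 0.0943]
wrist_force: [0.3, 1.1, -2.7]
gripper_width: 0.263
tcp_pos: [0.5485, -0.163, 0.0943]
wrist_force: [-1.1, 0.7, -2.5]
gripper_width: 0.266
tcp_pos: [0.542, -0.1975, 0.0943]
wrist_force: [-0.3, -0.0, -2.4]
gripper_width: 0.267
tcp_pos: [0.5356, -0.2319, 0.0943]
wrist_force: [0.4, 0.0, -3.3]
gripper_width: 0.263
tcp_pos: [0.5343, -0.2384, 0.0943]
wrist_force: [0.6, 0.6, -2.9]
gripper_width: 0.269
```

```bash
(
python3 -m jog '{"rot":[[0,0,0],[0,0,0],[0,0,0],[0,0,0],[0,0,2],[0,0,2],[0,0,2],[0,0,2],[0,0,2],[0,0,2]],"delta_pos":[[0,0,10],[0,0,20],[0,0,20],[0,0,15],[-8,0,0],[-13,2,0],[-14,7,0],[-14,10,0],[-14,12,0],[-12,14,0]],"grip":[0,0,0,0,0,0,0,0,0,0]}'
python3 -m jog '{"rot":[[0,0,2],[0,0,1.5],[0,0,0],[0,0,0],[0,0,0]],"delta_pos":[[-8,8,0],[-1,4,0],[0,0,0],[0,0,0],[0,0,0]],"grip":[0,0,0,0,0]}'
)
python3 - <<'E'
from station import r
import numpy as np
s=r.sense();print(s["tcp_pos"],np.degrees(np.arctan2(s["ee_rot"][1,1],s["ee_rot"][0,1]))-90+360)
E
```

```text
time_s: 22.07
tcp_pos: [0.4586, -0.1929, 0.1601]
ee_rot: [[0.027, -1.0, 0.001], [-1.0, -0.027, -0.0], [0.0, -0.001, -1.0]]
wrist_force: [0.4, 0.8, -1.9]
gripper_width: 0.262
time_s: 22.48
tcp_pos: [0.4514, -0.1816, 0.1596]
ee_rot: [[0.086, -0.996, 0.001], [-0.996, -0.086, -0.0], [0.0, -0.001, -1.0]]
wrist_force: [0.5, 0.6, -1.6]
gripper_width: 0.267
[ 0.45138602 -0.18159882  0.1595838 ] 94.95932307450471
```

```bash
(
python3 -m jog '{"rot":[[0,0,0],[0,0,0],[0,0,0],[0,0,0],[0,0,0],[0,0,0],[0,0,0],[0,0,0],[0,0,0]],"delta_pos":[[-0.8,0,-15],[0,0,-18],[0,0,-18],[0,0,-16],[0,0,-13],[0,0,-8],[0,0,-5],[0,0,0],[0,0,0]],"grip":[0,0,0,0,0,0,0,0,0]}'
python3 -m jog '{"rot":[[0,0,0],[0,0,0],[0,0,0],[0,0,0]],"delta_pos":[[0,0,-2],[0,0,-2],[0,0,-1],[0,0,0]],"grip":[0,0,0,0]}'
python3 -m jog '{"rot":[[0,0,0],[0,0,0],[0,0,0],[0,0,0]],"delta_pos":[[0,0,-1],[0,0,0],[0,0,0],[0,0,0]],"grip":[0,0,0,0]}'
)
```

```text
time_s: 23.23
tcp_pos: [0.4502, -0.1815, 0.0666]
ee_rot: [[0.087, -0.996, 0.0], [-0.996, -0.087, -0.0], [0.0, -0.0, -1.0]]
wrist_force: [0.1, -0.4, -3.1]
gripper_width: 0.262
time_s: 23.57
tcp_pos: [0.4496, -0.1813, 0.0615]
ee_rot: [[0.087, -0.996, 0.0], [-0.996, -0.087, 0.0], [0.0, -0.0, -1.0]]
wrist_force: [-0.5, -0.4, -2.8]
gripper_width: 0.262
time_s: 23.9
tcp_pos: [0.4498, -0.1813, 0.0605]
ee_rot: [[0.087, -0.996, 0.0], [-0.996, -0.087, -0.0], [0.0, -0.0, -1.0]]
wrist_force: [0.3, 0.1, -2.1]
gripper_width: 0.263
```

Another 0.8 mm down, then release and back off.

```bash
(
python3 -m jog '{"rot":[[0,0,0],[0,0,0],[0,0,0]],"delta_pos":[[0,0,-0.8],[0,0,0],[0,0,0]],"grip":[0,0,0]}'
python3 -m jog '{"rot":[[0,0,0],[0,0,0],[0,0,0],[0,0,0],[0,0,0],[0,0,0],[0,0,0],[0,0,0],[0,0,0],[0,0,0]],"delta_pos":[[0,0,0],[0,0,0],[0,0,0],[0,0,0],[0,0,0],[0,0,0],[0,0,0],[0,0,0],[0,0,0],[0,0,0]],"grip":[32,40,50,60,80,100,100,100,100,100]}'
python3 -m jog '{"rot":[[0,0,0],[0,0,0],[0,0,0],[0,0,0],[0,0,0],[0,0,0],[0,0,0],[0,0,0],[0,0,0],[0,0,0]],"delta_pos":[[0,0,10],[0,0,20],[0,0,25],[0,0,25],[0,0,25],[0,0,25],[0,0,20],[0,0,0],[0,0,0],[0,0,0]],"grip":[100,100,100,100,100,100,100,100,100,100]}'
) | grep -E "time|tcp|force|wid"
python3 - <<'E'
from h import *
from station import vision
np.set_printoptions(precision=4,suppress=True)
c=vision.capture("wrist")
hsv=cv2.cvtColor(c["frame"],cv2.COLOR_RGB2HSV)
m=((hsv[...,1]<45)&(hsv[...,2]>75)).astype(np.uint8)
P=np.array([[*onz(c,x,y,.055,True)[:2],x,y] for y,x in np.argwhere(m)])
P=P[(abs(P[:,0]-.45)<.03)&(P[:,1]<-.12)&(P[:,1]>-.26)]
for y in np.arange(-.25,-.13,.012):
    q=P[(P[:,1]>=y)&(P[:,1]<y+.006)]
    if len(q)>5: print(round(y+.003,3),(q[:,0].min()+q[:,0].max())/2,np.ptp(q[:,0]),len(q))
a=c["frame"][100:420,180:460,::-1]
d={n:vision.capture(n) for n in("scene","side")}
b=cv2.resize(d["side"]["frame"][220:330,205:425,::-1],None,fx=2,fy=2,interpolation=cv2.INTER_CUBIC)
e=cv2.resize(d["scene"]["frame"][200:315,230:420,::-1],None,fx=2.3158,fy=2.3158,interpolation=cv2.INTER_CUBIC)[:,:440]
o=np.zeros((600,740,3),np.uint8);o[:220,:440]=b;o[230:230+e.shape[0],:e.shape[1]]=e;o[:320,450:730]=a
cv2.imwrite("pics/end.png",o)
E
```

```text
time_s: 24.15
tcp_pos: [0.4503, -0.1814, 0.0599]
wrist_force: [1.6, -0.4, -0.3]
gripper_width: 0.266
time_s: 24.98
tcp_pos: [0.4496, -0.1813, 0.0596]
wrist_force: [-0.2, -0.3, -0.5]
gripper_width: 0.917
time_s: 25.82
tcp_pos: [0.4489, -0.1811, 0.2088]
wrist_force: [0.4, -0.1, 0.2]
gripper_width: 1.0
-0.235 0.4558694724947982 0.017476248205736344 134
-0.223 0.45492659771936106 0.017721205415826113 175
-0.211 0.45378545750875376 0.02234231657611141 189
-0.199 0.4528820412770168 0.022794320126220513 178
-0.187 0.45148654485079676 0.022009400597819306 187
-0.175 0.4511968491402459 0.02071492380759621 177
-0.163 0.44943397831879406 0.02109345665269563 106
-0.151 0.44928990038614824 0.020983180513712896 114
-0.139 0.4478358993500703 0.01744009603672131 137
```

View pics/end.png

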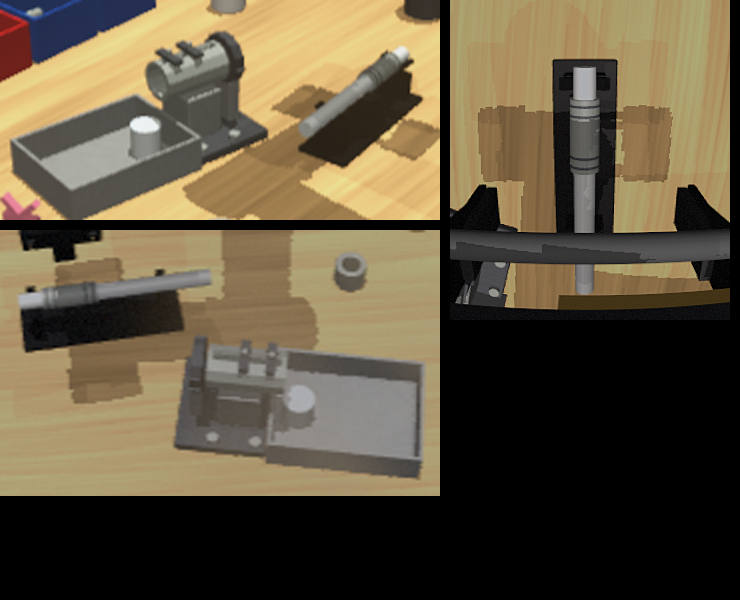

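The rod lies home in both V posts, with its axis within about 1 mm of the pre-pick measurement. The slug stands in the tray (side view 145,135) and the gripper is clear. Handing in.

```bash
python3 -c "
from station import finish_job; print(finish_job())"
```

```text
the job is handed in; nothing more can be done
None
```

The slug is out of the sleeve and standing in the catch tray, the rod is back home in its rest, and the job is handed in at about 26 s of robot time. `finish_job` reports no verdict.

- **Ring and insertion:** A wrist-camera view of the ring's front face showed the hole offset straight up. I measured 4.3 mm against the 5 mm given. With the rod axis about 90 mm up, the tip went through with no contact force above sensor noise (about 1 N).
- **Pushing:** The rod met the slug about 36 mm past the mouth. The highest push force I read, sampled every few rows, was about 5 N. The tip ended about 4 mm past the exit by my estimate; the brief gives 5 to 10 mm, but the slug had already dropped.
- **Last checks:** The rod's axis is within about 1 mm of where it lay before. The slug rests upright in the tray, the gripper is open about 150 mm above the rod, and the wrist force is near zero.
- **Disagreements and gaps:** The first scene-camera estimate of the grip was about 4 mm off the wrist camera's, so I used the wrist camera's. I did not measure the bystanders again; none looked moved in the final views, which show only some of them.

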